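Hook a lot plate out of its rack with an S-hook and hang it on the rail

ROBOT

A 6-joint arm with a two-finger parallel gripper is mounted at the origin on the work surface. World frame = base frame: x ahead of the robot, y to its left, z up, the work surface at z = 0. Lengths are in mm, angles in rad, forces in N, time in s.
With the tool pointing down it reaches from about 400 to 925 mm from the base axis. Payload 12.5 kg.
Tool frame: the origin (TCP) lies midway between the tips of the shut fingers; the grasp point (between the pads) lies 19 mm behind it; z points along the fingers, y is the line along which they close (so a half turn about z gives the same grasp; the last joint's range is limited). The gripper opens to 95 mm and grips with 3 to 60 N. Pads are 20 mm wide; open, the fingers measure 119 mm over their backs; the gripper's body (75 mm by 180 mm) begins 59 mm behind the grasp point.
Start: joints at [1.103, 0.491, 1.559, -0, 1.092, -0.106], TCP at [221.209, 584.565, 188.961] pointing down, gripper open.
Joint ranges: [-3.1, 3.1], [-0.84, 2.19], [0.05, 2.79], [-1.13, 4.28], [0.06, 2.93], [-2.69, 2.69]. Speed limits (rad/s): [2.22, 2.22, 2.79, 3.14, 3.14, 3.14].

INTERFACE

Orientations are given as [roll, pitch, yaw] about the fixed x, y, z axes, in that order (R = Rz(yaw) Ry(pitch) Rx(roll)).
In Python, from cell import state, read_camera, camera_info, env gives the robot as it stands.
- The arm moves only by the tool move_arm, never from a script. Its argument "commands" is a list of rows, each a list of 3 entries, a list of its own where there are three numbers: the shift along the world's x, y, z in cm, then the turn, a rotation vector about the world's x, y, z in degrees, then the opening, from 0 (shut) to 1 (fully open). A call has 1 to 10 rows; each row shifts and turns the commanded pose from where the row before left it; what a row does not reach is not made up. A row lasts 1/10 s, in which the tool goes at most 50 mm and 8.59 degrees, less where a joint would pass 70% of its speed; a pose out of reach is approached as far as the arm can. A call with a gripper value outside its range is refused whole. The fingers move at their own pace and stop on an object; the grip force is fixed at half the most. Time passes only in rows, so rows that do not move let the fingers close. It gives the time, the measured TCP pose, the force, the opening and the grip force at its end, in the units of the state.
- state(): the state, without advancing time (a new reading comes with each control period).
- read_camera(name): name is "side" or "top" or "wrist"; returns the picture (420x560x3 uint8, blue, green, red); there is no depth.
- camera_info(name): a dict with "K" (3x3 intrinsics, pixels), "k1" (the pictures are not rectified: a ray, as slopes to the right and down, at radius r is drawn at 1 + k1 r^2 times it, then the intrinsics apply), "cam_to_world" (4x4, takes a point from camera to world coordinates). Camera axes: x right, y down, z forward; pixel columns grow to the right and rows downward; lengths in mm; the calibration is good to about 2 mm. A picture is of the moment at which its call begins: read the wrist's pose just before it. camera_info takes no time and is no camera call; for the wrist camera it gives the pose at the moment of the call.
- env.job_done(): hands the job in; it is judged then, once.
The state is a dict: "t": time; "joints": joint angles; "qvel": joint speeds; "tau": joint torques, N m; "eef_pos": TCP position; "tcp_rot": TCP orientation; "ft_force": force on the tool from outside, world axes, zero at the start; "moment": the same for the moment, N m; "opening": opening from 0.0 (shut) to 1.0 (fully open); "grip_force": force on a finger pad.
Only numpy, scipy, OpenCV 4.12 (cv2) and the standard library are available. Lean on these libraries where they do the work, as an engineer would, in place of code of your own. Each camera call takes 0.05 s, during which the arm holds its last target. There are 200 camera calls.

TASK

Take the S-hook off the rail, hook its lower end up through the hole in the yellow plate's hanger tab from underneath while the plate still sits in its pocket, draw the plate out of the pocket on the hook, and hang the hook with the plate on the rail: set it down until the bar takes the weight, let go, and leave them hanging still. Do it by feel and gently: never force the hook against the plate, the rack or the rail, and leave the blue and red plates, the tape roll and the cutter where they are.

Things in the scene. Friction and masses are not known exactly. Their poses are not given: they have to be found in the camera images.
- hook: S-hook of 8 mm round bar, light grey, 70 g, 106 mm tall, 72 mm wide, hanging on the rail. Origin: middle of its 66 mm straight shank; z runs up the shank, x to the top bend's side, y square to its plane. Hanging free, the shank leans 26 degrees, top towards the rail's -x; the top bend's end is beyond the bar (+x), the bottom bend opens to -x. To take it off, move it 35 mm along its shank.
- hook_top_bend (a point): bar centre at the very top of the hook's top bend, at (16, 0, 49) mm in the hook's frame. This bend is a half circle of 16 mm radius (bar centre line; 24 mm clear inside) about (16, 0, 33) mm, ending in a straight 6 mm that points down the shank
- hook_low_bend (a point): bar centre at the very bottom of the hook's bottom bend, at (-16, 0, -49) mm in the hook's frame. This bend is a half circle of 16 mm radius about (-16, 0, -33) mm, ending in a straight 6 mm that points up along the shank; the centre of the rounded tip (radius 4 mm) is at (-32, 0, -27) mm
- rail: fixed stand: a round steel bar 10 mm thick along its own y, its axis 300 mm above the table, between two 20 mm square grey posts at y = +-170 mm (312 mm tall). Origin on the table under the middle of the bar; x points away from the robot, z up. Its feet reach from x = -60 to 100 mm
- rack: fixed grey rack, 259 mm wide along its own y, three pockets 85 mm apart, each with one plate. Origin on the table under its middle; x away from the robot, z up. The pocket floor rises at 20 degrees towards +x from (-50, 62) mm (x, z) to (8, 83); pockets are 62 mm long up the slope, with a foot stop, 9 mm side walls and lips over the plate's edges. Below the plates' tabs all is free
- yellow_plate: yellow plate, 84 x 60 x 4 mm, 83 g with its tab, in one of the three pockets at 20 degrees, 1.5 mm play at each side and above. Origin: middle of its underside; x up the slope, y across, z out of its upper face. A leaf-spring clip presses on it with 3 N: drawing it out up the slope takes 2 to 5 N over the first 40 mm. Its upper 22 mm and the tab stand free beyond the rack
- yellow_rivet (a point): rivet of the yellow plate's grey hanger tab, on the plate's upper face at (32, 0, 4) mm in its frame; axes are the plate's. The tab, 24 mm wide, 3 mm thick, lies on that face and has a round 10 mm hole 30 mm from the rivet, 11 mm from its end. It sits stiffly, swung up to 0.35 rad to either side (hole up to 10 mm off the plate's middle line): not measured, to be seen or felt
- blue_plate: blue plate with tab, the same as the yellow one, in another pocket; to be left alone
- red_plate: red plate with tab, the same as the yellow one, in another pocket; to be left alone
- tape: roll of white packing tape lying flat, 100 mm across, 48 mm high, origin at the centre of its underside; to be left alone
- cutter: yellow cutter with a black end, 140 x 26 x 20 mm, lying on the table, origin at the middle of the yellow handle's underside, x along it towards the black end; to be left alone
There are look-alikes about, which are no part of the job. What is shaped like the yellow_plate but green or purple is not meant.

How it is judged (in metres and radians):
On the way, in this order (a step that is already met when the one before it is completed fails the run):
1. the hook, caught through the tab's hole from below, has drawn the yellow plate at least 10 mm up its pocket, where it still lies (x of yellow_rivet in the frame of rack above 0.0279 m and angle between yellow_plate's own z axis and vertical between 0.22 and 0.5 rad and contact force between hook and yellow_plate above 0.5 N and z of hook_low_bend in the frame of yellow_rivet between -0.019 and 0 m), for 0.1 s.
2. the yellow plate hangs on the hook, clear of the rack (height (world z) of yellow_rivet above 0.13 m and angle between yellow_plate's own x axis and vertical below 0.5 rad and contact force between yellow_plate and rack below 0.05 N and distance between hook_low_bend and yellow_rivet between 0.02 and 0.04 m), for 0.2 s.
3. the hook, still held in the fingers, is set down on the bar so that it takes weight (over 0.6 N) (contact force between hook and rail above 0.6 N and contact force between the fingers and hook above 1 N and height (world z) of yellow_rivet above 0.13 m), for 0.2 s.
At the end, for the whole second after the job is handed in: the hook hangs over the bar by its top bend (its top within 15 mm in x, 0 to 16 mm above the bar axis, between the posts), loading it; the yellow plate hangs clear on the bottom bend by its tab (rivet 20 to 40 mm from the bend), tab end up within 0.3 rad; both under 0.05 m/s (x of hook_top_bend in the frame of rail between -0.015 and 0.015 m and y of hook_top_bend in the frame of rail between -0.155 and 0.155 m and z of hook_top_bend in the frame of rail between 0.3 and 0.316 m and contact force between hook and rail above 0.3 N and contact force between hook and yellow_plate above 0.2 N and distance between hook_low_bend and yellow_rivet between 0.02 and 0.04 m and angle between yellow_plate's own x axis and vertical below 0.3 rad and height (world z) of yellow_rivet above 0.13 m and linear speed of each of yellow_plate, hook below 0.05 m/s); the robot touches nothing.
It fails at once if the hook is forced against the yellow plate (over 9 N) (contact force between hook and yellow_plate above 9 N).
It fails at once if the hook is forced against the rail (over 12 N) (contact force between hook and rail above 12 N).
It fails at once if the hook is forced against the rack (over 9 N) (contact force between hook and rack above 9 N).
It fails at once if the blue or the red plate is shifted (over 8 mm) (distance of any of blue_plate, red_plate from where it was at the start of the episode above 0.008 m).
It fails at once if the tape roll or the cutter is shifted (over 20 mm) (distance of any of tape, cutter from where it was at the start of the episode above 0.02 m).
It also fails if it takes over 72 s, if anything falls off the work surface, if the arm or the gripper's body presses on something with over 40 N, if the wrist force passes 120 N, or if a joint passes its speed limit or range.

## Working session

There is one attempt and no reset: what is moved stays moved. The work goes in short steps, Python scripts to look and compute and a tool call to move; the robot and the scene stay as the last step left them, time stands still between calls to the robot, and variables do not carry over. Pictures are saved under pics/ and viewed, at most 10 in all, crops included, and the job is handed in when it is done.

Besides the shell and the picture viewer there is one more tool, called after "Call:" by a JSON object that holds its "fn" and its "kwargs". move_arm: Moves the arm, as the interface text tells. Its arguments: {"type":"object","properties":{"commands":{"type":"array"}},"required":["commands"]}

```bash
ls; mkdir -p pics; python3 - <<'E'
from cell import state, read_camera, camera_info
import cv2,numpy as np
s=state();print({k:np.round(v,3).tolist() for k,v in s.items()})
a=[]
for n in ("side","top","wrist"):
    i=camera_info(n);print(n,np.round(i["K"],1).tolist(),i["k1"],np.round(i["cam_to_world"],3).tolist())
    cv2.imwrite(f"pics/{n}0.png",read_camera(n))
E
```

```text
pics
{'t': 0.0, 'joints': [1.103, 0.492, 1.559, -0.0, 1.092, -0.106], 'qvel': [0.001, -0.0, -0.001, -0.001, 0.002, 0.001], 'tau': [-0.003, -61.264, -25.817, 0.069, 0.048, -0.0], 'eef_pos': [221.093, 584.298, 188.348], 'tcp_rot': [-3.14, -0.0, 2.78], 'ft_force': [0.043, 0.685, 0.626], 'moment': [0.027, -0.001, -0.025], 'grip_force': 0.0, 'opening': 1.002}
side [[378.9, 0.0, 275.5], [0.0, 378.9, 202.9], [0.0, 0.0, 1.0]] -0.08219416001283163 [[-0.98, -0.086, 0.18, 403.539], [-0.198, 0.529, -0.825, 650.467], [-0.024, -0.844, -0.535, 649.282], [0.0, 0.0, 0.0, 1.0]]
top [[466.9, 0.0, 283.7], [0.0, 466.9, 209.1], [0.0, 0.0, 1.0]] -0.09190492473772853 [[-0.024, -0.983, 0.184, 326.586], [-1.0, 0.023, -0.007, -37.091], [0.003, -0.184, -0.983, 1425.261], [0.0, 0.0, 0.0, 1.0]]
wrist [[333.5, 0.0, 281.1], [0.0, 333.5, 203.6], [0.0, 0.0, 1.0]] 0.006665582572730886 [[0.354, 0.901, 0.25, 150.538], [0.935, -0.341, -0.096, 610.09], [-0.001, 0.268, -0.963, 383.7], [0.0, 0.0, 0.0, 1.0]]
```

View pics/side0.png

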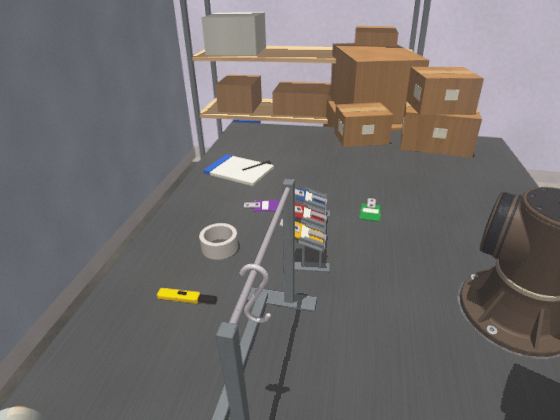

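View pics/top0.png

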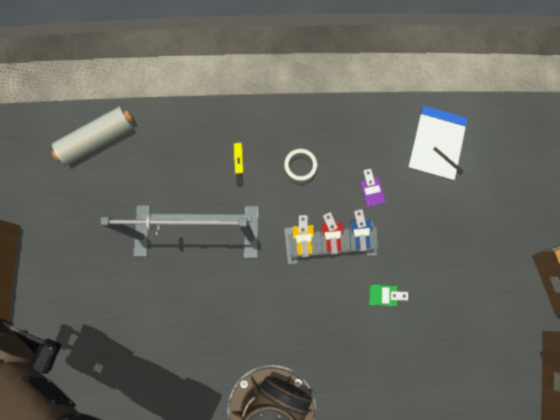

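```bash
cat > h.py <<'E'
import numpy as np, cv2
from cell import state, read_camera, camera_info
def info(n):
    i=camera_info(n); return np.array(i["K"]),i["k1"],np.array(i["cam_to_world"])
def proj(c,p):
    K,k,T=c; q=(np.array(p,float)-T[:3,3])@T[:3,:3]; s=q[...,:2]/q[...,2:]
    s=s*(1+k*(s**2).sum(-1,keepdims=True)); return s*K[0,0]+K[:2,2]
def ray(c,px):
    K,k,T=c; d=(np.array(px,float)-K[:2,2])/K[0,0]; s=d.copy()
    for _ in range(20): s=d/(1+k*(s**2).sum())
    v=T[:3,:3]@np.array([*s,1]); return T[:3,3],v/np.linalg.norm(v)
def onz(c,px,z):
    o,v=ray(c,px); return o+v*(z-o[2])/v[2]
def tri(a,b):  # two (cam,px): midpoint and gap
    o1,v1=ray(*a);o2,v2=ray(*b)
    t=np.linalg.lstsq(np.c_[v1,-v2],o2-o1,rcond=None)[0]
    p,q=o1+t[0]*v1,o2+t[1]*v2; return (p+q)/2,np.linalg.norm(p-q)
def crop(im,x0,y0,w,h,s): return cv2.resize(im[y0:y0+h,x0:x0+w],None,fx=s,fy=s,interpolation=cv2.INTER_CUBIC)
E
python3 - <<'E'
import cv2,numpy as np
from h import crop
t=cv2.imread("pics/top0.png");s=cv2.imread("pics/side0.png")
m=np.vstack([crop(t,95,200,165,65,4),np.hstack([crop(t,275,200,110,70,4),crop(s,225,255,55,70,4)])])
m=cv2.convertScaleAbs(m,alpha=1.6,beta=15)
print(m.shape);cv2.imwrite("pics/m1.png",m)
m=crop(s,230,175,110,130,4.5);print(m.shape);cv2.imwrite("pics/m2.png",cv2.convertScaleAbs(m,alpha=1.4,beta=10))
E
```

```text
(540, 660, 3)
(585, 495, 3)
```

View pics/m1.png

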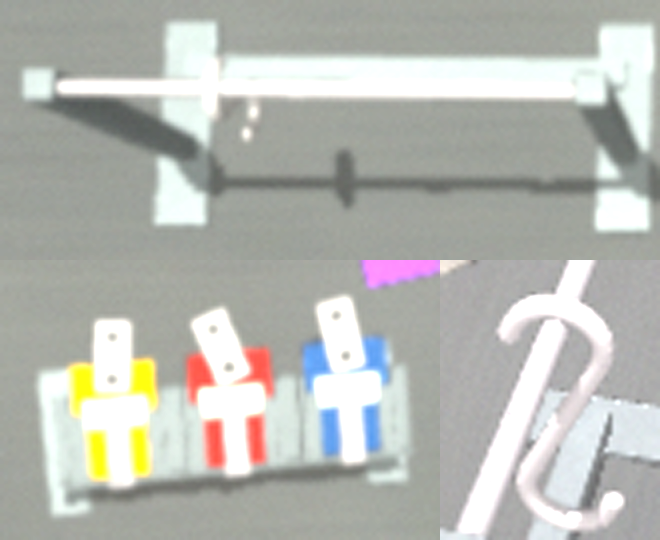

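View pics/m2.png

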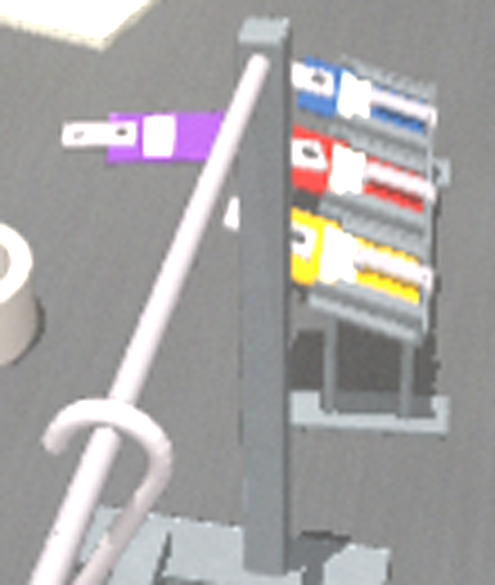

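```bash
python3 - <<'E'
from h import *
T=info("top");S=info("side")
np.set_printoptions(precision=1,suppress=True)
f=lambda x,y:(95+x/4,200+y/4); g=lambda x,y:(275+x/4,200+(y-260)/4); h=lambda x,y:(225+(x-440)/4,255+(y-260)/4); k=lambda x,y:(230+x/4.5,175+y/4.5)
pl=onz(T,f(39,84),312);pr=onz(T,f(590,88),312);print("posts",pl,pr,np.linalg.norm(pl-pr),np.degrees(np.arctan2(pr[0]-pl[0],pl[1]-pr[1])))
print("post side",onz(S,k(267,30),312))
print("hook top on z=312",onz(T,f(210,87),312), "tri",tri((T,f(210,87)),(S,h(555,300))))
print("rivet z~97",onz(T,g(112,379),97),"hole z~107",onz(T,g(113,338),107))
print("tri rivet/hole:",tri((T,g(112,379)),(S,k(303,238))))
ls=[onz(T,g(*p),z) for p,z in (((122,480),70),((237,470),70),((352,455),70))];print(ls)
a=[onz(T,g(*p),96) for p in ((112,362),(229,353),(346,343))];print("plate upper edge",a)
d=ls[2]-ls[0];print("rack yaw",np.degrees(np.arctan2(d[0],-d[1])),np.linalg.norm(d))
E
```

```text
posts [516. 393. 312.] [505.9  54.9 312. ] 338.1918157507263 -1.7097218071472458
post side [506.5  55.2 312. ]
hook top on z=312 [511.8 286.5 312. ] tri (array([513.2, 286.6, 312.6]), np.float64(3.032837616875334))
rivet z~97 [ 513.9 -100.9   97. ] hole z~107 [ 542.1 -102.   107. ]
tri rivet/hole: (array([ 514.1, -101. ,   94.4]), np.float64(0.3023305957908019))
[array([ 443.6, -107.1,   70. ]), array([ 448.7, -191. ,   70. ]), array([ 457.5, -275.6,   70. ])]
plate upper edge [array([ 526.4, -101.3,   96. ]), array([ 530.9, -185.9,   96. ]), array([ 536.1, -271. ,   96. ])]
rack yaw 4.710610166340188 169.06737818575726
```

Call:
{"fn": "move_arm", "kwargs": {"commands": [[[1.5,-3,2],[0,0,6.4],0.6],[[2,-3,2],[0,0,6.4],0.6],[[2,-3,2],[0,0,6.3],0.6],[[2.2,-3,1.6],[-0.2,-7.5,0],0.6],[[2.4,-3,1.2],[-0.2,-7.5,0],0.6],[[2.4,-3,1],[-0.2,-7.5,0],0.6],[[2.5,-3,1],[-0.2,-7.5,0],0.6],[[2.5,-3,1],[-0.2,-7.5,0],0.6],[[2.5,-3,1],[-0.2,-7.5,0],0.6],[[2.5,-2.6,0.8],[0,0,0],0.6]]}}

```text
t: 1.15
eef_pos: [444.1, 288.8, 323.7]
tcp_rot: [3.142, 0.782, 3.113]
ft_force: [-0.3, 0.4, -1.4]
opening: 0.598
grip_force: 0.0
```

```bash
python3 - <<'E'
from h import *
W=info("wrist");S=info("side")
a=read_camera("wrist");b=read_camera("side")
cv2.imwrite("pics/w1.png",a);cv2.imwrite("pics/s1.png",b)
for n,c in(("w",W),("s",S)):
    for p in ((512.8,286.5,256.3),(498,286.5,286),(512.8,286.5,305),(519.5,286.5,205)): print(n,proj(c,p))
m=np.hstack([a[60:420,100:460],cv2.resize(crop(b,215,250,80,80,4.5),(360,360))]);cv2.imwrite("pics/m3.png",m)
E
```

```text
w [281.89554119 199.40079998]
w [281.44886275 221.44212713]
w [281.93760959 249.8428165 ]
w [282.03497593 158.48652462]
s [257.3740864  295.31148276]
s [266.86126147 281.25516491]
s [255.52206399 269.50648126]
s [254.7642478  319.04486286]
```

View pics/m3.png

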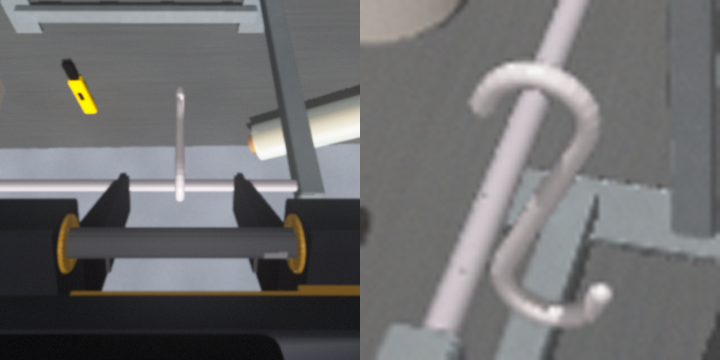

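Call:
{"fn": "move_arm", "kwargs": {"commands": [[[2,-0.07,-1.9],[0,0,0],0.6],[[2,-0.07,-1.9],[0,0,0],0.6],[[2,-0.07,-1.9],[0,0,0],0.6],[[1.4,-0.06,-1.4],[0,0,0],0.4],[[0.6,0,-0.5],[0,0,0],0.3],[[0,0,0],[0,0,0],0.25],[[0,0,0],[0,0,0],0.2]]}}

```text
t: 1.95
eef_pos: [525.4, 288.8, 254.9]
tcp_rot: [3.14, 0.767, 3.112]
ft_force: [-0.1, 0.9, 0.2]
opening: 0.322
grip_force: 0.0
```

Call:
{"fn": "move_arm", "kwargs": {"commands": [[[0,0,0],[0,0,0],0.16],[[0,0,0],[0,0,0],0.13],[[0,0,0],[0,0,0],0.1],[[0,0,0],[0,0,0],0.07],[[0,0,0],[0,0,0],0.04],[[0,0,0],[0,0,0],0],[[0,0,0],[0,0,0],0],[[0,0,0],[0,0,0],0]]}}

```text
t: 2.75
eef_pos: [525.7, 288.6, 254.4]
tcp_rot: [3.141, 0.767, 3.112]
ft_force: [-1.4, -0.3, 1.4]
opening: 0.084
grip_force: 29.9
```

```bash
python3 - <<'E'
from h import *
s=state();print(np.round(s["joints"],3),s["ft_force"],s["moment"],s["eef_pos"])
E
```

```text
[ 0.593  0.245  2.024 -1.134  0.462 -0.004] [-1.38681704 -0.29381576  1.38432296] [0.0707134  0.29839863 0.04758348] [525.69491838 288.64108282 254.3636535 ]
```

Call:
{"fn": "move_arm", "kwargs": {"commands": [[[-0.02,-0.5,0.05],[0,0,0],0],[[-0.03,-1,0],[0,0,0],0],[[-0.03,-1,0],[0,0,0],0],[[-0.03,-1,0],[0,0,0],0],[[-0.02,-0.5,0],[0,0,0],0],[[0,0,0],[0,0,0],0]]}}

```text
t: 3.35
eef_pos: [524.7, 247.8, 257.1]
tcp_rot: [3.141, 0.763, 3.11]
ft_force: [-1.1, 0.2, -0.8]
opening: 0.084
grip_force: 29.9
```

Call:
{"fn": "move_arm", "kwargs": {"commands": [[[-0.2,0,0.4],[0,0,0],0],[[-0.4,0,0.82],[0,0,0],0],[[-0.4,0,0.82],[0,0,0],0],[[-0.4,0,0.82],[0,0,0],0],[[-0.4,0,0.82],[0,0,0],0],[[-0.2,0,0.4],[0,0,0],0],[[0,0,0],[0,0,0],0]]}}

```text
t: 4.05
eef_pos: [504.6, 249.2, 298.4]
tcp_rot: [3.14, 0.763, 3.112]
ft_force: [-0.4, 0.4, -0.5]
opening: 0.078
grip_force: 29.9
```

```bash
python3 - <<'E'
from h import *
s=state();print(np.round(s["joints"],3),s["ft_force"],s["moment"],s["eef_pos"],s["tcp_rot"])
b=read_camera("side");cv2.imwrite("pics/s2.png",b)
cv2.imwrite("pics/m4.png",crop(b,215,200,110,110,5))
S=info("side")
from scipy.spatial.transform import Rotation as R
E
```

```text
[ 0.538  0.121  2.044 -0.938  0.477 -0.259] [-0.42758691  0.42414348 -0.46495457] [ 0.07921125  0.50267666 -0.03253422] [504.56258743 249.19935367 298.37036805] [3.14016089 0.76342046 3.11165594]
```

View pics/m4.png

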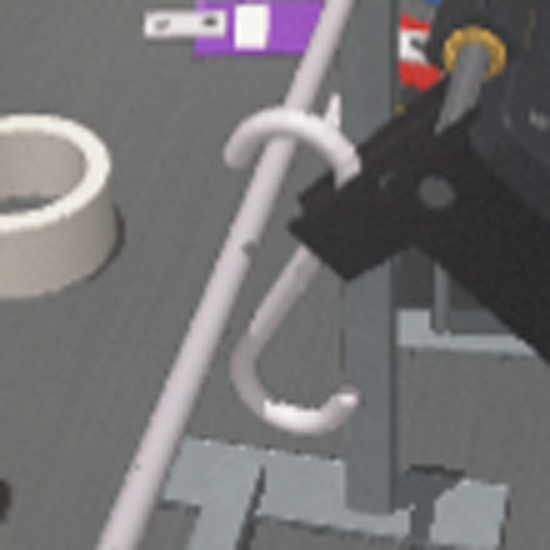

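```bash
cat >> h.py <<'E'
from scipy.spatial.transform import Rotation as R
def toolR(s): return R.from_euler("xyz",s["tcp_rot"]).as_matrix()
def onplane(c,px,p,n):
    o,v=ray(c,px); return o+v*((p-o)@n)/(v@n)
def hookpose(pxtop,pxlow,s):
    S=info("side");M=toolR(s);n=M[:,1];p=np.array(s["eef_pos"])
    a,b=onplane(S,pxtop,p,n),onplane(S,pxlow,p,n); d=(a-b)@M  # tool frame
    org=((a+b)/2-p)@M; ang=np.arctan2(d[0],d[2])-0
    print("ends",a,b,"len (83.7)",np.linalg.norm(d)); return org,d
E
python3 - <<'E'
from h import *
np.set_printoptions(precision=2,suppress=True)
s=state();M=toolR(s);print(M)
org,d=hookpose((215+237/5,200+155/5),(215+347/5,200+403/5),s)
w=M@d;print("org tool",org,"d",d,"world d",w)
# lean: hook vec (64,54): hook x=(c,s) z=(-s,c) in (x,z) world
ang=np.arctan2(w[2],np.hypot(w[0],w[1])*np.sign(w[0]))-np.arctan2(54,64)
print("lean",np.degrees(ang),"origin",np.array(s["eef_pos"])+M@org)
E
```

```text
[[-0.72  0.03  0.69]
 [ 0.02  1.   -0.02]
 [-0.69  0.   -0.72]]
ends [510.5  248.88 341.68] [480.86 249.81 255.2 ] len (83.7) 91.4260348035012
org tool [ 6.09 -0.   -6.58] d [-81.2   -0.   -42.01] world d [29.64 -0.93 86.48]
lean 30.915365457502787 origin [495.68 249.34 298.44]
```

```bash
python3 - <<'E'
from h import *
np.set_printoptions(precision=1,suppress=True)
W=info("wrist");T=info("top");a=read_camera("wrist");t=read_camera("top");cv2.imwrite("pics/w2.png",a);cv2.imwrite("pics/t2.png",t)
h=np.array([495.7,249.3,298.4]);
for X,Z in ((32,27),(-32,-27),(16,49),(-16,-49)):
    p=h+np.array([X*.88-Z*.47,0,X*.47+Z*.88]);print(X,Z,p,proj(W,p),proj(T,p))
m=np.vstack([crop(a,200,90,160,80,4),crop(t,130,190,80,35,8)]);cv2.imwrite("pics/m5.png",m);print(m.shape)
E
```

```text
32 27 [511.2 249.3 337.2] [283.7 302.8] [159.9 220. ]
-32 -27 [480.2 249.3 259.6] [282.  163.8] [167.5 237.1]
16 49 [486.8 249.3 349. ] [282.7 314.3] [158.4 229.5]
-16 -49 [504.6 249.3 247.8] [282.9 171.7] [168.8 228.2]
(600, 640, 3)
```

View pics/m5.png

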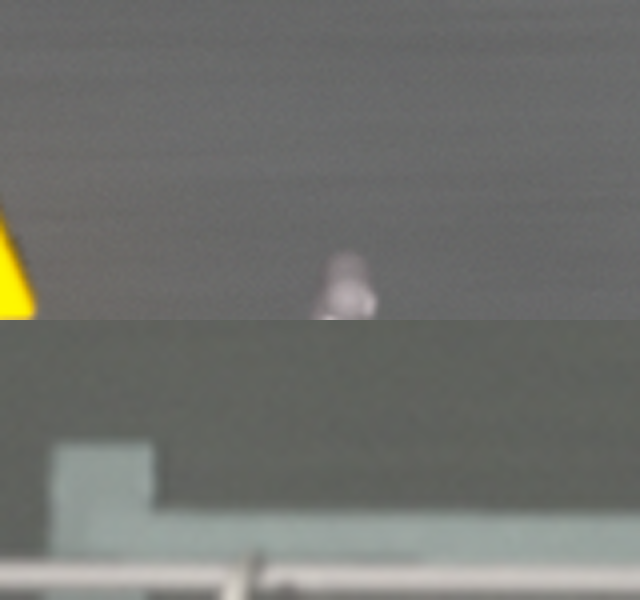

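```bash
python3 - <<'E'
from h import *
np.set_printoptions(precision=2,suppress=True)
W=info("wrist");T=info("top");S=info("side")
low,g1=tri((W,(288,164.3)),(S,(284.4,280.6)));print("low tip",low,g1)
top,g2=tri((T,(161.2,220)),(S,(262.4,231)));print("top end",top,g2,np.linalg.norm(top-low),(top+low)/2)
s=state();M=toolR(s);print((np.array([low,top])-np.array(s["eef_pos"]))@M)
t=cv2.imread("pics/t2.png");w=cv2.imread("pics/w2.png");b=cv2.imread("pics/s2.png")
m=np.hstack([crop(t,145,205,32,40,12),crop(w,255,130,32*2,40*2,6)]);print(m.shape)
cv2.imwrite("pics/m6.png",cv2.convertScaleAbs(m,alpha=1.5))
E
```

```text
low tip [480.41 253.05 258.93] 0.9101615464727537
top end [511.04 245.78 339.28] 0.5711167921124816 86.2916667275045 [495.73 249.41 299.11]
[[ 44.11   3.45  10.95]
 [-33.66  -2.9  -25.89]]
(480, 768, 3)
```

View pics/m6.png

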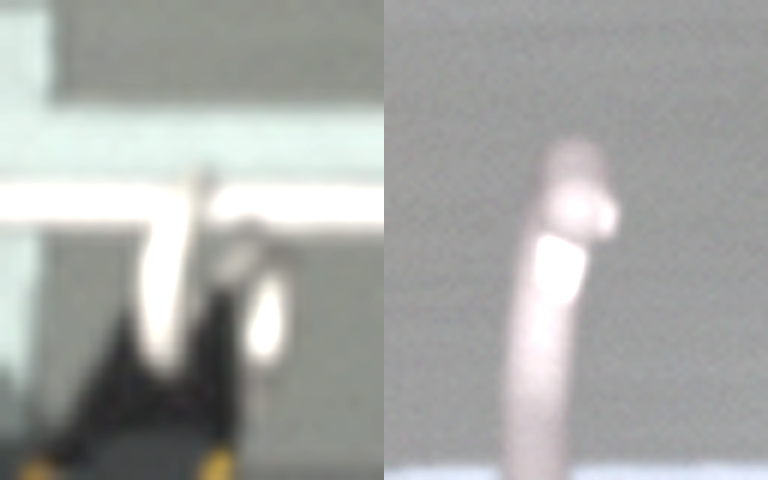

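Call:
{"fn": "move_arm", "kwargs": {"commands": [[[-1,0,2],[0,0,0],0],[[-1,0,4],[0,1,1],0],[[-1,0,4],[0,1,1],0],[[1,-3.3,0],[0,1,1],0],[[1.6,-4,0],[0,1,1],0],[[1.8,-4,0],[0,1,1],0],[[1.8,-4,0],[0,1,0],0],[[1.8,-4,0],[0,0,0],0],[[1.8,-4,0],[0,0,0],0],[[1.5,-4,0],[0,0,0],0]]}}

```text
t: 5.2
eef_pos: [584.0, -16.3, 396.7]
tcp_rot: [3.139, 0.659, -3.09]
ft_force: [0.2, 1.2, -0.7]
opening: 0.084
grip_force: 29.9
```

Call:
{"fn": "move_arm", "kwargs": {"commands": [[[0.6,-3,0],[0,0,0],0],[[0.5,-3,-2],[0,0,0],0],[[0.3,-2,-4],[0,0,0],0],[[0,0,-5],[0,0,0],0],[[0,0,-5],[0,0,0],0],[[0,0,-4],[0,0,0],0],[[0,0,-2],[0,0,0],0],[[0,0,-0.5],[0,0,0],0],[[0,0,0],[0,0,0],0],[[0,0,0],[0,0,0],0]]}}

```text
t: 6.2
eef_pos: [607.4, -84.5, 194.7]
tcp_rot: [-3.13, 0.62, -3.1]
ft_force: [-0.1, 0.1, 0.0]
opening: 0.079
grip_force: 29.9
```

Call:
{"fn": "move_arm", "kwargs": {"commands": [[[-0.2,-0.7,-1],[0,0,0],0],[[-0.3,-0.7,-1],[0,0,0],0],[[-0.2,-0.5,-1],[0,0,0],0],[[0,0,0],[0,0,0],0]]}}

```text
t: 6.6
eef_pos: [606.0, -98.5, 175.2]
tcp_rot: [-3.123, 0.591, -3.11]
ft_force: [0.5, 0.7, -0.2]
opening: 0.083
grip_force: 29.9
```

```bash
python3 - <<'E'
from h import *
np.set_printoptions(precision=2,suppress=True)
s=state();print(s["eef_pos"],s["tcp_rot"],s["ft_force"],s["moment"],np.array(s["joints"]))
c={n:info(n) for n in("wrist","side","top")};im={n:read_camera(n) for n in c}
for n in c: cv2.imwrite(f"pics/{n}3.png",im[n])
tip=np.array(s["eef_pos"])+toolR(s)@[44.1,3.45,10.95]; hole=np.array([542.1,-102,104])
print("tip",tip)
for n in c: print(n,proj(c[n],tip),proj(c[n],hole))
o={}
parts=[]
for n,w,k in(("wrist",96,4),("side",96,4),("top",40,5)):
    q=((proj(c[n],tip)+proj(c[n],hole))/2).astype(int); h=int(w*.75) if n!="top" else 40
    x0,y0=q[0]-w//2,q[1]-h//2; print(n,"crop0",x0,y0,k); parts.append(crop(im[n],x0,y0,w,h,k))
a=np.hstack(parts[:2]);b=np.zeros((200,a.shape[1],3),np.uint8);b[:,:200]=parts[2]
m=np.vstack([a,b]);cv2.imwrite("pics/m7.png",cv2.convertScaleAbs(m,alpha=1.15));print(m.shape)
E
```

```text
[605.99 -98.53 175.19] [-3.12  0.59 -3.11] [ 0.47  0.7  -0.2 ] [0.01 0.45 0.05] [-0.37  0.34  2.04  0.8   0.28 -2.68]
tip [575.4  -96.25 141.49]
wrist [288.41 163.79] [281.27  82.33]
side [272.12 210.84] [286.19 223.4 ]
top [301.35 205.82] [303.19 219.67]
wrist crop0 236 87 4
side crop0 231 181 4
top crop0 282 192 5
(488, 768, 3)
```

View pics/m7.png

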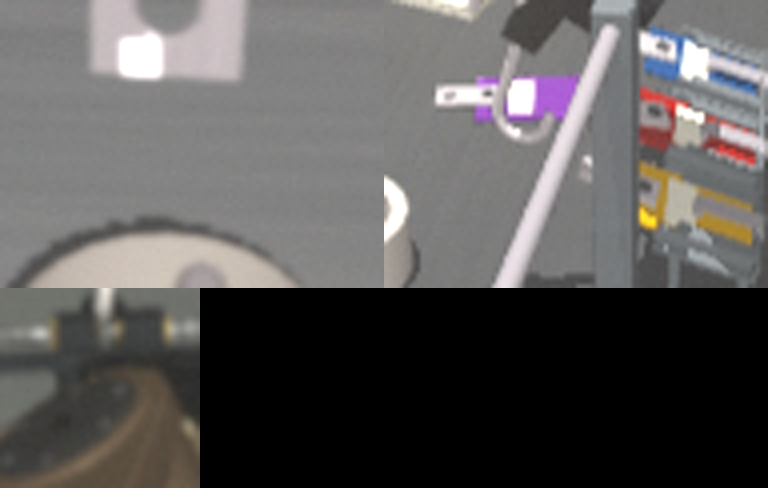

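Call:
{"fn": "move_arm", "kwargs": {"commands": [[[0,0,0],[0,0,-2],0],[[0,0,0],[0,0,-2],0],[[0,0,0],[0,0,-2],0],[[0,0,0],[0,0,-2],0],[[0,0,0],[0,0,0],0],[[0,0,0],[0,0,0],0]]}}

```text
t: 7.35
eef_pos: [606.2, -97.7, 176.1]
tcp_rot: [-3.123, 0.592, 3.036]
ft_force: [0.6, 0.3, -0.2]
opening: 0.083
grip_force: 29.9
```

```bash
cat >> h.py <<'E'
def hole(W,im,guess,win=40):
    x0,y0=int(guess[0])-win,max(int(guess[1])-win,0); g=cv2.cvtColor(im[y0:y0+2*win,x0:x0+2*win],cv2.COLOR_BGR2GRAY)
    g=cv2.resize(g,None,fx=4,fy=4,interpolation=cv2.INTER_CUBIC); _,b=cv2.threshold(g,0,255,cv2.THRESH_BINARY+cv2.THRESH_OTSU)
    cs,hi=cv2.findContours(b,cv2.RETR_CCOMP,cv2.CHAIN_APPROX_NONE); r=[]
    for c,h in zip(cs,hi[0]):
        if h[3]>=0 and cv2.contourArea(c)>400:
            (cx,cy),(u,v),_=cv2.fitEllipse(c); r.append((x0+(cx+.5)/4-.5,y0+(cy+.5)/4-.5,u/4,v/4))
    return r
E
python3 - <<'E'
from h import *
np.set_printoptions(precision=2,suppress=True)
s=state();M=toolR(s);print(s["eef_pos"],s["tcp_rot"],s["ft_force"],np.array(s["joints"]));print(M)
W=info("wrist");im=read_camera("wrist");cv2.imwrite("pics/w4.png",im);b=read_camera("side");cv2.imwrite("pics/s4.png",b)
g=proj(W,(542.6,-102,104));print("pred",g)
for r in hole(W,im,g): print(np.array(r),onz(W,r[:2],104),onz(W,r[:2],101.2))
tip=np.array(s["eef_pos"])+M@[44.1,3.45,10.95];print("tip",tip,proj(W,tip),"side",proj(info("side"),tip))
print("cam",W[2][:3,3])
E
```

```text
[606.2  -97.72 176.1 ] [-3.12  0.59  3.04] [ 0.62  0.34 -0.18] [-0.32  0.33  2.05  0.52  0.2  -2.26]
[[-0.83  0.12  0.55]
 [ 0.09  0.99 -0.08]
 [-0.56 -0.02 -0.83]]
pred [266.09  83.08]
[263.45  87.71  15.22  17.61] [ 545.55 -104.13  104.  ] [ 547.15 -104.52  101.2 ]
tip [576.25 -91.29 142.35] [288.46 163.63] side [271.34 211.63]
cam [435.59 -77.1  296.07]
```

Call:
{"fn": "move_arm", "kwargs": {"commands": [[[0,-0.6,-0.8],[0,0,0],0],[[0,-0.7,-1.2],[0,0,0],0],[[0,0,-1.2],[0,0,0],0],[[0,0,-1.2],[0,0,0],0],[[0,0,-0.8],[0,0,0],0],[[0,0,0],[0,0,0],0],[[0,0,0],[0,0,0],0]]}}

```text
t: 8.15
eef_pos: [609.6, -109.2, 130.6]
tcp_rot: [-3.118, 0.58, 3.035]
ft_force: [0.3, -0.5, -0.0]
opening: 0.083
grip_force: 29.9
```

```bash
cat > look.py <<'E'
from h import *
np.set_printoptions(precision=2,suppress=True)
s=state();M=toolR(s);print(s["eef_pos"],s["tcp_rot"],s["ft_force"],s["moment"],np.array(s["joints"]))
W=info("wrist");im=read_camera("wrist");cv2.imwrite("pics/w_%.2f.png"%s["t"],im)
g=proj(W,(545.5,-104,104));print("pred",g)
for r in hole(W,im,g): print(np.array(r),onz(W,r[:2],104))
tip=np.array(s["eef_pos"])+M@[44.1,3.45,10.95];print("tip",tip,"cam",W[2][:3,3])
E
python3 look.py
```

```text
[ 609.61 -109.2   130.57] [-3.12  0.58  3.04] [ 0.29 -0.51 -0.01] [0.08 0.41 0.01] [-0.33  0.42  2.08  0.93  0.12 -2.68]
pred [279.55 125.15]
[280.17 124.31  18.22  19.47] [ 545.01 -103.61  104.  ]
tip [ 579.27 -102.76   97.18] cam [440.59 -87.57 252.57]
```

Call:
{"fn": "move_arm", "kwargs": {"commands": [[[0,0,0],[0,1.7,-1.5],0],[[0,0,0],[0,1.7,-1.5],0],[[0,0,0],[0,1.7,-1.5],0],[[0,0,0],[0,0,0],0],[[0,0,0],[0,0,0],0]]}}

```text
t: 8.7
eef_pos: [609.7, -106.8, 130.3]
tcp_rot: [-3.118, 0.525, 2.992]
ft_force: [-1.0, 0.9, -1.2]
opening: 0.084
grip_force: 29.9
```

```bash
python3 look.py
```

```text
[ 609.65 -106.8   130.28] [-3.12  0.53  2.99] [-0.99  0.95 -1.16] [0.1  0.36 0.02] [-0.31  0.42  2.04  0.33  0.17 -2.03]
pred [270.24 124.58]
[270.18 123.95  18.6   19.88] [ 545.11 -103.96  104.  ]
tip [577.87 -98.78  98.63] cam [448.63 -78.96 261.41]
```

Call:
{"fn": "move_arm", "kwargs": {"commands": [[[0,-0.25,-0.4],[0,0,0],0],[[0,-0.25,-0.5],[0,0,0],0],[[0,0,0],[0,0,0],0],[[0,0,0],[0,0,0],0]]}}

```text
t: 9.15
eef_pos: [609.4, -112.1, 120.9]
tcp_rot: [-3.119, 0.524, 2.99]
ft_force: [-0.6, -0.6, 0.7]
opening: 0.083
grip_force: 29.9
```

```bash
python3 look.py
```

```text
[ 609.42 -112.09  120.92] [-3.12  0.52  2.99] [-0.64 -0.61  0.68] [ 0.09  0.33 -0.  ] [-0.32  0.43  2.04  0.4   0.15 -2.11]
pred [279.26 133.46]
[279.28 132.83  19.15  20.38] [ 545.12 -103.93  104.  ]
tip [ 577.61 -103.99   89.3 ] cam [448.6  -84.03 252.24]
```

Call:
{"fn": "move_arm", "kwargs": {"commands": [[[-0.6,0,0],[0,0,0],0],[[-0.8,0,0],[0,0,0],0],[[-0.8,0,0],[0,0,0],0],[[-0.6,0,0],[0,0,0],0],[[-0.2,0,0],[0,0,0],0],[[0,0,0],[0,0,0],0],[[0,0,0],[0,0,0],0]]}}

```text
t: 9.9
eef_pos: [579.9, -112.1, 121.2]
tcp_rot: [-3.119, 0.525, 2.99]
ft_force: [0.3, 1.2, -0.5]
opening: 0.081
grip_force: 29.9
```

```bash
cat >> look.py <<'E'
g=proj(W,(545.1,-103.95,104)).round().astype(int);print("hole px",g,"tip px",proj(W,tip))
print(cv2.cvtColor(im,cv2.COLOR_BGR2GRAY)[g[1]-16:g[1]+17:2,g[0]-16:g[0]+17:2])
E
python3 look.py
```

```text
[ 579.89 -112.09  121.15] [-3.12  0.52  2.99] [ 0.28  1.17 -0.52] [0.05 0.34 0.02] [-0.34  0.4   2.11  0.58  0.13 -2.31]
pred [287.65 175.69]
tip [ 548.1  -103.99   89.52] cam [418.99 -83.98 252.36]
hole px [288 175] tip px [288.44 163.55]
[[162 162 164 166 166 165 167 166 165 164 165 161 163 166 168 166 164]
 [170 168 165 164 165 166 168 165 163 163 164 161 162 165 167 165 162]
 [242 239 190 165 165 164 166 166 164 162 164 166 162 167 167 165 164]
 [252 251 229 168 164 166 166 165 161 164 163 164 164 166 167 166 164]
 [252 252 238 170 166 163 155 154 149 150 159 164 163 163 168 164 165]
 [251 252 242 178 158 143 137 143 140 129 130 150 160 163 166 166 163]
 [251 252 249 195 150 146 140 134 126 117 118 128 150 164 168 166 164]
 [250 252 250 193 146 155 150 141 135 117 117 119 139 161 169 166 165]
 [248 252 250 203 150 161 159 144 122 114 113 116 131 161 166 165 165]
 [247 252 251 229 152 163 158 140 115 114 116 116 134 188 214 183 165]
 [238 251 252 237 155 155 158 141 120 116 117 124 150 232 252 239 178]
 [230 251 252 247 188 149 147 140 123 119 125 142 158 212 252 253 249]
 [239 252 252 250 203 165 158 147 144 144 151 160 167 200 252 254 253]
 [251 252 252 251 215 167 164 167 165 163 162 169 221 248 253 254 254]
 [251 252 252 252 238 170 164 165 165 165 163 169 235 253 253 254 254]
 [251 252 252 252 240 170 163 166 165 166 163 165 213 252 253 254 254]
 [249 251 252 252 242 179 164 164 164 164 162 164 192 250 253 252 252]]
```

Call:
{"fn": "move_arm", "kwargs": {"commands": [[[0.1,0,0.2],[0,0,0],0],[[-0.05,0,0.2],[0,0,0],0],[[-0.05,0,0.2],[0,0,0],0],[[-0.05,0,0.15],[0,0,0],0],[[0,0,0],[0,0,0],0],[[0,0,0],[0,0,0],0]]}}

```text
t: 10.55
eef_pos: [579.0, -112.0, 128.5]
tcp_rot: [-3.119, 0.524, 2.99]
ft_force: [-0.0, 0.1, -1.5]
opening: 0.081
grip_force: 29.9
```

```bash
python3 look.py
```

```text
[ 579.01 -112.02  128.47] [-3.12  0.52  2.99] [-0.    0.13 -1.5 ] [ 0.17  0.36 -0.06] [-0.34  0.39  2.11  0.51  0.15 -2.24]
pred [287.87 168.76]
tip [ 547.22 -103.92   96.85] cam [418.2  -83.94 259.76]
hole px [288 168] tip px [288.47 163.49]
[[208 221 186 164 164 165 166 164 163 163 166 162 165 166 166 167 162]
 [250 249 211 167 165 167 167 166 163 165 165 161 163 164 169 165 164]
 [251 251 236 168 164 164 169 166 163 163 165 162 163 165 168 165 163]
 [251 251 238 169 164 165 166 166 162 163 165 164 163 166 167 164 162]
 [251 251 241 176 164 163 158 156 152 153 160 162 164 164 166 165 164]
 [251 252 249 199 162 151 153 162 160 152 143 151 160 165 168 166 164]
 [251 252 250 202 153 149 165 177 173 159 142 129 152 165 167 165 164]
 [252 252 251 228 142 142 161 168 167 157 133 122 139 160 165 166 164]
 [252 252 252 235 143 133 149 155 154 144 124 117 134 160 168 168 166]
 [252 252 252 239 152 137 136 136 131 119 114 120 158 208 218 219 225]
 [252 252 252 247 182 145 148 137 121 115 113 132 218 251 253 253 253]
 [252 252 252 250 199 153 144 138 124 117 123 161 243 253 253 254 253]
 [252 252 252 250 216 166 158 149 144 146 153 173 242 253 253 254 253]
 [252 252 252 252 238 170 163 166 166 165 163 168 235 253 253 254 253]
 [249 252 252 252 239 170 165 165 165 165 163 169 235 253 253 254 253]
 [241 246 247 250 247 193 163 165 166 164 163 167 215 252 253 254 254]
 [174 178 178 233 249 203 165 166 164 162 164 186 233 251 252 252 251]]
```

Call:
{"fn": "move_arm", "kwargs": {"commands": [[[-0.02,0,0.07],[0,0,0],0],[[-0.02,0,0.07],[0,0,0],0],[[-0.02,0,0.07],[0,0,0],0],[[-0.02,0,0.07],[0,0,0],0],[[0,0,0],[0,0,0],0],[[0,0,0],[0,0,0],0]]}}

```text
t: 11.2
eef_pos: [578.3, -112.0, 131.3]
tcp_rot: [-3.119, 0.524, 2.99]
ft_force: [0.1, -0.1, 0.0]
opening: 0.084
grip_force: 29.9
```

```bash
python3 look.py
```

```text
[ 578.25 -112.04  131.28] [-3.12  0.52  2.99] [ 0.11 -0.08  0.05] [ 0.09  0.32 -0.03] [-0.34  0.38  2.1   0.49  0.15 -2.22]
pred [288.08 166.79]
tip [ 546.46 -103.94   99.65] cam [417.43 -83.94 262.56]
hole px [288 166] tip px [288.44 163.51]
[[208 206 190 166 166 165 166 166 163 163 164 163 164 164 167 166 162]
 [250 250 235 168 165 166 166 166 165 162 164 164 165 166 166 165 162]
 [251 252 238 170 164 164 166 168 164 162 165 164 162 167 169 165 164]
 [251 252 242 179 164 165 164 165 163 161 162 163 161 165 167 166 164]
 [251 251 249 198 165 163 158 155 151 154 160 161 162 163 167 165 163]
 [251 252 250 203 162 150 147 151 152 142 138 150 162 165 166 167 164]
 [252 252 251 230 157 145 160 166 167 153 134 129 150 164 168 167 165]
 [252 252 252 236 148 148 165 177 174 160 139 122 143 171 183 212 216]
 [252 252 252 237 142 141 161 168 168 155 132 123 175 243 249 253 253]
 [252 252 252 244 165 131 148 156 151 143 125 121 193 251 253 253 253]
 [252 252 252 248 187 132 131 136 131 123 116 129 215 252 253 253 253]
 [251 252 252 250 213 155 141 135 122 117 122 150 236 253 253 254 253]
 [251 252 252 252 237 170 160 151 145 142 151 163 235 253 253 254 253]
 [250 252 252 252 239 171 164 164 166 163 160 168 235 253 253 254 253]
 [248 252 252 252 242 178 163 164 168 165 171 209 244 253 253 254 253]
 [240 246 247 247 236 179 165 163 166 165 184 247 253 253 253 254 253]
 [172 178 177 176 171 165 163 165 166 164 167 234 252 251 251 251 251]]
```

Call:
{"fn": "move_arm", "kwargs": {"commands": [[[-0.02,0,0.07],[0,0,0],0],[[-0.02,0,0.07],[0,0,0],0],[[-0.02,0,0.07],[0,0,0],0],[[-0.02,0,0.07],[0,0,0],0],[[0,0,0],[0,0,0],0],[[0,0,0],[0,0,0],0]]}}

```text
t: 11.85
eef_pos: [577.5, -112.0, 134.1]
tcp_rot: [-3.119, 0.524, 2.99]
ft_force: [0.3, 1.0, -1.0]
opening: 0.082
grip_force: 29.9
```

```bash
python3 look.py
```

```text
[ 577.46 -112.03  134.1 ] [-3.12  0.52  2.99] [ 0.33  0.99 -1.04] [0.17 0.27 0.09] [-0.34  0.38  2.1   0.47  0.16 -2.2 ]
pred [288.3  164.85]
tip [ 545.67 -103.93  102.47] cam [416.64 -83.95 265.37]
hole px [288 164] tip px [288.47 163.5 ]
[[240 176 160 164 162 164 166 165 162 164 162 162 164 166 166 164 164]
 [248 199 165 164 166 165 166 166 164 162 163 162 165 166 170 165 163]
 [249 237 229 175 165 164 167 167 164 163 164 163 162 165 167 165 164]
 [251 251 248 196 166 164 166 165 166 163 165 165 161 165 167 167 164]
 [251 252 250 201 164 164 160 156 152 153 161 165 161 166 167 166 164]
 [252 252 251 229 168 157 142 137 136 133 138 150 161 167 168 166 166]
 [251 252 251 237 160 137 142 151 150 140 127 126 150 162 167 168 165]
 [251 252 252 238 152 138 155 167 165 156 134 123 143 167 182 212 218]
 [252 252 252 245 168 144 164 173 173 161 142 121 172 241 249 252 253]
 [251 252 252 248 180 138 160 167 168 158 140 122 186 250 253 253 253]
 [251 252 252 250 200 139 145 156 157 144 129 130 211 252 253 253 253]
 [251 252 252 251 233 156 139 136 135 126 122 151 236 253 253 254 253]
 [249 252 252 252 239 170 160 148 142 146 154 173 237 253 253 254 253]
 [246 251 251 252 242 179 167 164 165 166 183 241 251 253 253 254 253]
 [211 222 223 242 249 198 164 165 166 165 191 250 253 253 253 254 253]
 [159 163 167 221 236 181 164 166 166 165 175 243 253 253 253 254 253]
 [156 161 162 170 172 163 165 164 164 165 165 230 252 251 251 251 251]]
```

Call:
{"fn": "move_arm", "kwargs": {"commands": [[[-0.02,0,0.07],[0,0,0],0],[[-0.02,0,0.07],[0,0,0],0],[[-0.02,0.01,0.07],[0,0,0],0],[[-0.02,0,0.07],[0,0,0],0],[[0,0,0],[0,0,0],0],[[0,0,0],[0,0,0],0]]}}

```text
t: 12.5
eef_pos: [576.7, -111.9, 136.9]
tcp_rot: [-3.119, 0.524, 2.99]
ft_force: [0.2, 0.0, 0.4]
opening: 0.08
grip_force: 29.9
```

```bash
python3 look.py
```

```text
[ 576.67 -111.94  136.91] [-3.12  0.52  2.99] [0.23 0.03 0.37] [0.28 0.24 0.02] [-0.34  0.37  2.1   0.45  0.16 -2.18]
pred [288.36 163.  ]
tip [ 544.88 -103.84  105.29] cam [415.85 -83.85 268.18]
hole px [288 162] tip px [288.46 163.49]
[[244 183 157 161 160 161 163 162 158 161 160 159 160 163 162 161 157]
 [247 194 159 159 160 161 163 162 160 161 160 160 160 165 164 161 161]
 [248 221 200 168 162 159 163 162 159 160 161 159 160 161 163 161 160]
 [250 249 246 193 162 162 162 164 160 158 159 158 159 163 164 162 160]
 [250 250 248 198 161 158 159 156 154 155 157 160 157 161 163 163 160]
 [250 250 250 227 163 153 141 134 133 132 136 151 160 164 171 170 170]
 [250 250 251 235 159 137 131 135 133 128 121 148 187 219 244 246 245]
 [251 251 251 240 158 125 135 144 147 138 123 134 217 251 253 253 253]
 [250 250 251 246 173 128 149 162 163 155 134 120 189 250 253 253 253]
 [250 251 251 247 176 136 156 170 171 161 142 121 180 249 253 253 253]
 [250 251 251 249 201 139 155 164 167 156 140 129 206 251 253 253 253]
 [248 250 251 251 234 145 144 151 152 146 132 149 234 252 253 253 253]
 [246 251 251 251 237 162 140 135 138 136 149 168 234 252 253 253 253]
 [245 250 250 249 236 179 157 151 154 155 179 240 250 252 253 253 253]
 [206 217 216 201 174 165 160 160 163 160 187 249 253 253 253 253 253]
 [155 159 161 161 158 159 161 160 163 161 171 241 253 253 253 253 253]
 [150 157 157 160 156 161 161 162 162 160 161 229 251 250 250 250 249]]
```

Call:
{"fn": "move_arm", "kwargs": {"commands": [[[-0.02,0,0.07],[0,0,0],0],[[-0.02,0,0.07],[0,0,0],0],[[-0.02,0.01,0.07],[0,0,0],0],[[-0.02,0,0.07],[0,0,0],0],[[0,0,0],[0,0,0],0],[[0,0,0],[0,0,0],0]]}}

```text
t: 13.15
eef_pos: [575.8, -111.8, 139.7]
tcp_rot: [-3.119, 0.524, 2.99]
ft_force: [-0.1, 0.9, -1.0]
opening: 0.079
grip_force: 29.9
```

```bash
python3 look.py
```

```text
[ 575.84 -111.83  139.68] [-3.12  0.52  2.99] [-0.09  0.94 -1.02] [0.29 0.19 0.02] [-0.34  0.36  2.1   0.43  0.17 -2.16]
pred [288.41 161.28]
tip [ 544.04 -103.73  108.06] cam [415.03 -83.74 270.97]
hole px [288 161] tip px [288.46 163.47]
[[247 221 185 161 160 159 162 161 158 158 161 160 161 162 164 161 157]
 [250 248 243 185 159 161 163 162 159 157 159 158 160 162 163 159 158]
 [250 250 247 195 162 159 161 162 159 159 159 159 159 163 163 160 159]
 [250 250 248 196 161 160 160 161 159 158 162 159 159 161 163 160 159]
 [250 250 249 226 163 158 154 148 142 143 161 196 203 172 163 161 161]
 [250 250 250 234 164 145 132 130 129 126 141 228 247 203 172 176 202]
 [250 250 250 235 157 131 129 135 133 125 121 170 242 246 246 247 251]
 [250 250 250 244 172 124 132 138 138 130 120 127 214 251 253 253 253]
 [250 250 251 248 180 125 142 155 154 146 128 117 188 250 253 253 253]
 [250 250 250 248 195 134 153 166 168 157 139 120 190 250 253 253 253]
 [247 250 251 250 228 143 155 169 169 159 144 142 226 252 253 253 253]
 [245 250 250 250 234 145 148 159 160 151 144 198 246 252 253 253 253]
 [207 216 222 245 239 162 138 145 144 140 164 244 252 252 253 253 253]
 [155 158 163 220 240 188 149 138 139 145 184 249 252 252 253 253 253]
 [152 156 158 166 171 164 157 158 158 160 181 247 253 252 253 253 253]
 [147 158 157 158 158 160 161 160 161 160 165 235 252 252 253 253 253]
 [145 156 157 157 157 160 160 158 156 154 154 214 240 233 231 226 220]]
```

Call:
{"fn": "move_arm", "kwargs": {"commands": [[[0.08,0,0.04],[0,0,0],0],[[0.08,0.01,0.04],[0,0,0],0],[[0.1,0.01,0.04],[0,0,0],0],[[0.1,0,0.04],[0,0,0],0],[[0.1,0.01,0.04],[0,0,0],0],[[0,0,0],[0,0,0],0]]}}

```text
t: 13.8
eef_pos: [580.2, -111.4, 141.3]
tcp_rot: [-3.119, 0.523, 2.99]
ft_force: [-1.8, 0.3, -2.5]
opening: 0.079
grip_force: 29.9
```

Call:
{"fn": "move_arm", "kwargs": {"commands": [[[0.12,0.01,0.04],[0,0,0],0],[[0.14,0.01,0.05],[0,0,0],0],[[0.14,0.01,0.05],[0,0,0],0],[[0.14,0.01,0.05],[0,0,0],0],[[0.14,0.01,0.05],[0,0,0],0],[[0.14,0.01,0.05],[0,0,0],0],[[0.14,0.01,0.05],[0,0,0],0],[[0.1,0.01,0.04],[0,0,0],0],[[0,0,0],[0,0,0],0]]}}

```text
t: 14.7
eef_pos: [591.2, -110.7, 145.5]
tcp_rot: [-3.119, 0.524, 2.99]
ft_force: [-1.6, -0.1, -3.1]
opening: 0.084
grip_force: 29.9
```

```bash
sed -i 's/for r in hole/for r in [] and hole/; s/^print(cv2.*$//' look.py; cat >> look.py <<'E'
for r in hole(W,im,(288,161)): print("hole",np.array(r),onz(W,r[:2],104))
y=cv2.inRange(cv2.cvtColor(im,cv2.COLOR_BGR2HSV),(20,150,80),(35,255,255));print("yellow rows/cols",np.argwhere(y).max(0) if y.any() else None, y.sum()//255)
E
python3 look.py
```

```text
[ 591.2  -110.72  145.53] [-3.12  0.52  2.99] [-1.59 -0.13 -3.09] [ 0.15  1.1  -0.  ] [-0.33  0.37  2.06  0.34  0.2  -2.05]
pred [282.99 135.97]
tip [ 559.41 -102.62  113.9 ] cam [430.36 -82.64 276.78]
hole px [283 135] tip px [288.48 163.53]
hole [284.18 154.81  15.17  23.1 ] [ 559.79 -105.52  104.  ]
yellow rows/cols [354 495] 7811
```

Call:
{"fn": "move_arm", "kwargs": {"commands": [[[0.14,0.01,0.04],[0,0,0],0],[[0.2,0.01,0.06],[0,0,0],0],[[0.2,0.01,0.06],[0,0,0],0],[[0.2,0.02,0.07],[0,0,0],0],[[0.2,0.01,0.07],[0,0,0],0],[[0.2,0.02,0.07],[0,0,0],0],[[0.2,0.01,0.07],[0,0,0],0],[[0.2,0.02,0.07],[0,0,0],0],[[0.2,0.01,0.07],[0,0,0],0],[[0.1,0.01,0.04],[0,0,0],0]]}}

```text
t: 15.75
eef_pos: [609.6, -109.4, 151.7]
tcp_rot: [-3.119, 0.524, 2.99]
ft_force: [-2.7, 0.7, -2.3]
opening: 0.084
grip_force: 30.0
```

```bash
python3 look.py
```

```text
[ 609.63 -109.4   151.68] [-3.12  0.52  2.99] [-2.74  0.67 -2.32] [ 0.16  1.37 -0.04] [-0.31  0.38  2.02  0.25  0.23 -1.96]
pred [275.98 104.01]
tip [ 577.83 -101.3   120.06] cam [448.81 -81.34 282.99]
hole px [276 103] tip px [288.48 163.48]
yellow rows/cols [354 497] 9453
```

Call:
{"fn": "move_arm", "kwargs": {"commands": [[[0.2,0.01,0.07],[0,0,0],0],[[0.2,0.02,0.07],[0,0,0],0],[[0.2,0.01,0.07],[0,0,0],0],[[0.2,0.02,0.07],[0,0,0],0],[[0.2,0.01,0.07],[0,0,0],0],[[0.2,0.01,0.07],[0,0,0],0],[[0.2,0.02,0.07],[0,0,0],0],[[0.2,0.01,0.07],[0,0,0],0],[[0.2,0.01,0.07],[0,0,0],0],[[0.1,0.01,0.04],[0,0,0],0]]}}

```text
t: 16.8
eef_pos: [628.7, -108.2, 158.5]
tcp_rot: [-3.119, 0.525, 2.99]
ft_force: [-0.4, -1.2, -1.8]
opening: 0.078
grip_force: 30.0
```

```bash
python3 look.py; python3 - <<'E'
from h import *
# tape and cutter on the start picture
T=info("top");t=cv2.imread("pics/top0.png");g=t[140:190,275:325].min(2)
m=(g>150).astype(np.uint8);p=np.argwhere(m)[:,::-1]+[275,140];c=(p.max(0)+p.min(0))/2;print("tape",c,onz(T,c,48))
b=read_camera("side");cv2.imwrite("pics/s5.png",b)
E
```

```text
[ 628.74 -108.16  158.51] [-3.12  0.52  2.99] [-0.37 -1.21 -1.82] [0.1  0.52 0.04] [-0.3   0.39  1.97  0.19  0.26 -1.88]
pred [268.24  67.42]
tip [ 596.96 -100.06  126.88] cam [467.89 -80.06 289.74]
hole px [268  67] tip px [288.46 163.5 ]
yellow rows/cols [354 498] 9864
tape [300. 164.] [ 723.94402601 -100.53702262   48.        ]
```

Call:
{"fn": "move_arm", "kwargs": {"commands": [[[0.15,0.01,0.05],[0,0,0],0],[[0.15,0.01,0.06],[0,0,0],0],[[-0.1,0,0.35],[0,0,0],0],[[-0.15,0,0.4],[0,0,0],0],[[-0.15,0,0.4],[0,0,0],0],[[-0.15,0,0.4],[0,0,0],0],[[-0.15,0,0.4],[0,0,0],0],[[-0.2,0,0.35],[0,0,0],0],[[-0.2,0,0.35],[0,0,0],0],[[0,0,0],[0,0,0],0]]}}

```text
t: 17.9
eef_pos: [620.4, -108.0, 186.6]
tcp_rot: [-3.119, 0.525, 2.99]
ft_force: [1.0, -0.1, -1.0]
opening: 0.08
grip_force: 30.0
```

```bash
python3 look.py
```

```text
[ 620.37 -107.97  186.56] [-3.12  0.52  2.99] [ 0.97 -0.11 -0.96] [0.09 0.38 0.01] [-0.3   0.34  1.95  0.16  0.33 -1.86]
pred [272.52  61.48]
tip [588.59 -99.88 154.92] cam [459.46 -79.85 317.72]
hole px [272  61] tip px [288.46 163.55]
yellow rows/cols [354 484] 9293
```

```bash
cat > yel.py <<'E'
from h import *
import sys
def yel(im,tag):
    m=cv2.inRange(cv2.cvtColor(im,cv2.COLOR_BGR2HSV),(18,120,60),(36,255,255))
    n,l,st,c=cv2.connectedComponentsWithStats(m)
    for i in sorted(range(1,n),key=lambda i:-st[i,4])[:3]: print(tag,"bbox",st[i,:4],"area",st[i,4],"c",c[i].round(1))
if __name__=="__main__":
    s=state();print(s["t"],np.round(s["eef_pos"],1),np.round(s["ft_force"],1),np.round(s["joints"],2))
    for n in("wrist","side"):
        im=read_camera(n);cv2.imwrite(f"pics/{n}_{s['t']:.2f}.png",im);yel(im,n)
E
python3 yel.py; python3 -c "
from yel import *
import glob
for f in sorted(glob.glob('pics/w_*.png'))[-5:]: yel(cv2.imread(f),f)
yel(cv2.imread('pics/s5.png'),'s5')"
```

```text
17.95 [ 620.4 -108.   186.3] [ 0.7  0.3 -0.5] [-0.3   0.34  1.95  0.16  0.32 -1.86]
wrist bbox [211   0 118 128] area 7945 c [269.7  51.3]
wrist bbox [ 65 345 334  11] area 1785 c [269.6 351.3]
wrist bbox [446 145  40  68] area 1696 c [464.3 178. ]
side bbox [157 288  43  16] area 474 c [177.8 295.2]
side bbox [295 219   8  19] area 116 c [298.1 228.4]
side bbox [277 212   6  16] area 41 c [280.3 221.6]
pics/w_17.90.png bbox [211   0 118 128] area 7931 c [269.8  51.3]
pics/w_17.90.png bbox [ 65 345 334  11] area 1790 c [269.8 351.3]
pics/w_17.90.png bbox [446 145  40  68] area 1697 c [464.2 177.9]
pics/w_8.15.png bbox [205   0 133  95] area 5343 c [276.2  49.3]
pics/w_8.15.png bbox [ 65 345 334  11] area 1927 c [270.1 351.6]
pics/w_8.15.png bbox [451 184  49  64] area 1764 c [473.2 215.4]
pics/w_8.70.png bbox [195   0 129  97] area 4980 c [263.9  50.7]
pics/w_8.70.png bbox [ 65 345 334  11] area 1907 c [270.6 351.6]
pics/w_8.70.png bbox [458 186  46  67] area 1876 c [479.  218.7]
pics/w_9.15.png bbox [201   0 135 105] area 5435 c [273.8  56.6]
pics/w_9.15.png bbox [466 191  48  68] area 1952 c [487.7 224.6]
pics/w_9.15.png bbox [ 65 345 334  11] area 1930 c [270.1 351.6]
pics/w_9.90.png bbox [219  66 119  84] area 3946 c [283.2 111. ]
pics/w_9.90.png bbox [ 65 345 334  11] area 1908 c [270.9 351.6]
pics/w_9.90.png bbox [461 211  44  62] area 1654 c [480.6 241.4]
s5 bbox [157 288  43  16] area 474 c [177.8 295.2]
s5 bbox [295 221  10  17] area 139 c [299.1 229.4]
s5 bbox [275 216   8  17] area 57 c [279.6 225.4]
```

```bash
python3 - <<'E'
from h import *
W=info("wrist")
print(proj(W,(572.6,-102,143.5)),proj(W,(581,-98,116)))
E
```

```text
[281.17396787 132.33946402] [289.73885396 119.25318574]
```

Call:
{"fn": "move_arm", "kwargs": {"commands": [[[-0.25,0,0.4],[0,0,0],0],[[-0.25,0,0.4],[0,0,0],0],[[-0.3,0,0.4],[0,0,0],0],[[-0.3,0,0.4],[0,0,0],0],[[-0.3,0,0.35],[0,0,0],0],[[-0.35,0,0.35],[0,0,0],0],[[-0.35,0,0.35],[0,0,0],0],[[-0.35,0,0.3],[0,0,0],0],[[-0.35,0,0.3],[0,0,0],0],[[0,0,0],[0,0,0],0]]}}

```text
t: 19.05
eef_pos: [592.2, -108.0, 218.9]
tcp_rot: [-3.119, 0.525, 2.99]
ft_force: [0.6, -0.2, -1.0]
opening: 0.081
grip_force: 30.0
```

```bash
python3 yel.py; python3 -c "
from h import *
W=info('wrist');p=np.array(state()['eef_pos'])+toolR(state())@[44.1,3.45,10.95];print('tip',p,proj(W,(581,-98,116)))"
```

```text
19.05 [ 592.2 -108.   218.9] [ 0.6 -0.2 -1. ] [-0.32  0.26  1.98  0.16  0.39 -1.87]
wrist bbox [ 64 345 335  11] area 1762 c [269.8 351.3]
wrist bbox [245 119  82  44] area 1689 c [286.6 138.6]
wrist bbox [435 148  34  62] area 1377 c [450.7 177.9]
side bbox [157 288  43  16] area 476 c [177.9 295.2]
side bbox [253 206  16  28] area 127 c [260.5 220.8]
side bbox [280 138   3   2] area 3 c [281.  138.3]
tip [560.75006662 -99.87085552 186.96086857] [294.86932846 127.56582586]
```

```bash
python3 - <<'E'
from h import *
s=state();a=read_camera("wrist");b=read_camera("side");print(s["t"],s["ft_force"])
m=np.hstack([a[60:300,160:420],cv2.resize(crop(b,225,150,90,100,4),None,fx=.6,fy=.6)]);m=cv2.resize(m,None,fx=1.6,fy=1.6,interpolation=cv2.INTER_CUBIC);print(m.shape);cv2.imwrite("pics/m8.png",m)
for z in(165,123,105): print(proj(info("wrist"),(577,-104,z)),proj(info("side"),(577,-104,z)))
E
```

```text
19.15 [ 1.49735405 -1.04200916 -1.45466556]
(384, 762, 3)
[286.16662809 162.77419332] [271.85141607 200.89871583]
[286.67617024 129.39818702] [272.34502748 215.30842262]
[286.86161307 117.26081959] [272.54957402 221.27224413]
```

View pics/m8.png

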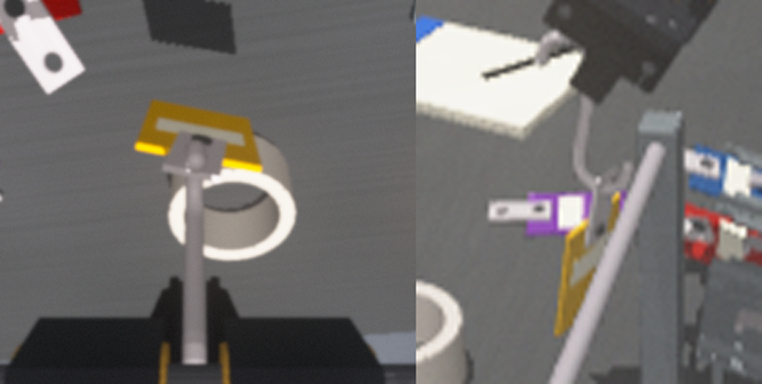

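Call:
{"fn": "move_arm", "kwargs": {"commands": [[[0,0,0.8],[0,0,0],0],[[-0.4,0,1.6],[0,0,0],0],[[-0.8,0,2],[0,-1.1,1],0],[[-1,0,2],[0,-1.1,1.2],0],[[-1.2,0,2],[0,-1.1,1.2],0],[[-1.2,0,2],[0,-1.1,1.2],0],[[-1.2,0,2],[0,-1.1,1.2],0],[[-1.2,0,2],[0,-1.1,1.2],0],[[-1,0.5,1.6],[0,-1.1,1.2],0],[[-0.8,1,1],[0,-1.1,1.2],0]]}}

```text
t: 20.25
eef_pos: [504.1, -93.1, 390.4]
tcp_rot: [-3.131, 0.68, -3.136]
ft_force: [-0.7, -0.5, -1.7]
opening: 0.081
grip_force: 30.0
```

```bash
python3 yel.py
```

```text
20.25 [504.1 -93.1 390.4] [-0.7 -0.5 -1.7] [-0.48 -0.1   1.96  0.45  0.71 -2.31]
wrist bbox [224  77  94  73] area 3517 c [265.6 108.5]
wrist bbox [ 65 345 334  11] area 1867 c [273.7 351.5]
wrist bbox [368 108  24  45] area 683 c [379. 130.]
side bbox [157 288  43  16] area 475 c [177.8 295.2]
side bbox [305 147  12  39] area 197 c [310.6 167.7]
side bbox [313 147   1   3] area 3 c [313. 148.]
```

Call:
{"fn": "move_arm", "kwargs": {"commands": [[[-0.8,1.4,0.2],[0,0,0],0],[[-0.8,2,0.2],[0,0,0],0],[[-0.7,2.5,0.2],[0,0,0],0],[[-0.6,3,0.2],[0,0,0],0],[[-0.5,3,0.1],[0,0,0],0],[[-0.3,3,0],[0,0,0],0],[[0,3,0],[0,0,0],0],[[0,3,0],[0,0,0],0],[[0,3,0],[0,0,0],0],[[0,2.5,0],[0,0,0],0]]}}

```text
t: 21.35
eef_pos: [467.6, 172.9, 397.2]
tcp_rot: [-3.133, 0.677, -3.137]
ft_force: [-0.8, 0.0, -1.3]
opening: 0.081
grip_force: 30.0
```

Call:
{"fn": "move_arm", "kwargs": {"commands": [[[0,2.2,0],[0,0,0],0],[[0,1.7,0],[0,0,0],0],[[0,1,0],[0,0,0],0],[[0,0.5,0],[0,0,0],0],[[0,0,0],[0,0,0],0],[[0,0,0],[0,0,0],0],[[0,0,0],[0,0,0],0],[[0,0,0],[0,0,0],0]]}}

```text
t: 22.15
eef_pos: [467.5, 224.6, 397.5]
tcp_rot: [-3.133, 0.677, -3.138]
ft_force: [-0.1, -0.2, -1.7]
opening: 0.079
grip_force: 30.0
```

```bash
python3 yel.py; python3 - <<'E'
from h import *
np.set_printoptions(precision=1,suppress=True)
s=state();M=toolR(s);p=np.array(s["eef_pos"]);print(s["tcp_rot"],s["moment"])
S=info("side");T=info("top");low=p+M@[42.9,3.4,10.4];top=p+M@[-32.5,-2.8,-25.3]
for q in(low,top): print(q,proj(S,q),proj(T,q))
b=read_camera("side");t=read_camera("top");cv2.imwrite("pics/s6.png",b);cv2.imwrite("pics/t6.png",t)
g=cv2.cvtColor(b,cv2.COLOR_BGR2GRAY)
for q in(low,top):
    u,v=proj(S,q).round().astype(int);print(u,v);print(g[v-16:v+17:2,u-16:u+17:2])
E
```

```text
22.15 [467.5 224.6 397.5] [-0.1 -0.2 -1.7] [ 0.49 -0.05  1.9  -0.47  0.74 -0.82]
wrist bbox [241  72  84  80] area 3465 c [278.7 107.5]
wrist bbox [ 64 345 335  11] area 1836 c [270.  351.5]
wrist bbox [204 121  24  41] area 588 c [215.9 141.4]
side bbox [157 288  43  16] area 474 c [177.8 295.2]
side bbox [301 224   4  68] area 204 c [302.6 258.7]
side bbox [335 114  11  10] area 49 c [339.3 116.9]
[-3.1  0.7 -3.1] [0.1 0.5 0. ]
[440.6 227.9 362.6] [315.9 214.5] [165.7 248.4]
[477.  222.2 437.7] [289.7 160.3] [160.1 227.9]
316 214
[[153 137 104 242 243 242 135 123 161 191 192 181 157 128 109 105 106]
 [145 119 114 194 160 198 127  90  73  75 131 163 193 190 110 106 106]
 [141 107 112 106 111 127 143 145 131 108  89  88  95 166 108 105 106]
 [126 108 123 127 124 114 106 115 131 148 143 131 102 117 103 107 103]
 [160 101 125 105 144 143 115 126 103 104 116 129 145 117 107 106 105]
 [189 104 234 225 139 124 143 143 138 128 121 103 106 111 106 104 106]
 [186 145 241 242 242 243 110 113 130 141 126 135 125 136 127 106 108]
 [166 148 242 131 241 197 191 180 146 141 153 134 127  91 153 107
[... 1161 characters left out ...]
115 114 114 113 143 169 145 127 113 111 109 110 109 110 110]
 [113 117 112 114 112 115 164 157 140 106 113 113 113 112 109 112 111]
 [113 116 113 114 113 114 166 150 134 112 113 113 113 110 110 109 110]
 [116 115 114 113 112 113 142 142 120 111 112 113 109 108 110 108  96]
 [118 114 114 114 112 112 111 110 113 113 113 109 110 109 108  96  57]
 [116 112 112 111 114 112 111 109 110 110 110 111 111 112 100  58  57]
 [114 116 115 112 113 112 112 114 109 109 108 109 109 107 102  56  53]
 [114 114 112 114 112 111 111 110 111 110 110 107 109 108  77  54  53]
 [116 112 113 111 113 110 111 110 111 110 110 108 108 108  55  57  55]
 [112 114 112 112 111 113 110 110 110 110 110 106 107 109 105  68  55]]
```

Call:
{"fn": "move_arm", "kwargs": {"commands": [[[0,0,-0.7],[0,-0.7,0],0],[[0,0,-1.3],[0,-0.7,0],0],[[0,0,-1.6],[0,-0.7,0],0],[[0,0,-1.8],[0,-0.7,0],0],[[0,0,-1.6],[0,-0.7,0],0],[[0,0,-1.3],[0,0,0],0],[[0,0,-0.7],[0,0,0],0],[[0,0,-0.3],[0,0,0],0],[[0.4,0,-0.2],[0,0,0],0],[[0.6,0,0],[0,0,0],0]]}}

```text
t: 23.35
eef_pos: [477.8, 225.2, 302.7]
tcp_rot: [-3.133, 0.739, -3.137]
ft_force: [-0.4, 0.2, -1.8]
opening: 0.08
grip_force: 30.0
```

Call:
{"fn": "move_arm", "kwargs": {"commands": [[[0.7,0,0],[0,0,0],0],[[0.8,0,0],[0,0,0],0],[[0.6,0,0],[0,0,0],0],[[0.3,0,0],[0,0,0],0],[[0.1,0,0],[0,0,0],0],[[0,0,0],[0,0,0],0],[[0,0,0],[0,0,0],0],[[0,0,0],[0,0,0],0]]}}

```text
t: 24.15
eef_pos: [502.3, 225.1, 302.5]
tcp_rot: [-3.132, 0.738, -3.137]
ft_force: [-0.2, 0.3, -2.2]
opening: 0.079
grip_force: 30.0
```

```bash
cat > rl.py <<'E'
from h import *
np.set_printoptions(precision=2,suppress=True)
s=state();M=toolR(s);p=np.array(s["eef_pos"]);print(s["t"],p,s["tcp_rot"],s["ft_force"],s["moment"],np.array(s["joints"]))
S=info("side");e=p+[9.2,-2.5,37.9];print("end pred",e,proj(S,e),"bar",proj(S,(511,p[1]-2,300)))
b=read_camera("side");cv2.imwrite("pics/s_%.2f.png"%s["t"],b)
g=cv2.cvtColor(b,cv2.COLOR_BGR2GRAY);u,v=proj(S,e).round().astype(int);print(u-20,v-24);print(g[v-24:v+25:2,u-20:u+33:2])
E
python3 rl.py
```

```text
24.15 [502.25 225.12 302.45] [-3.13  0.74 -3.14] [-0.2   0.3  -2.17] [ 0.02  0.6  -0.02] [ 0.47  0.08  2.06 -0.8   0.44 -0.46]
end pred [511.45 222.62 340.35] [265.98 220.79] bar [267.23 243.38]
246 197
[[118 117 118 115 117 114 114 115 115 115 117 114 114 114 114 113 113 114
  196 198 147 104 107 103  88 109 103]
 [116 116 117 118 116 114 115 115 113 114 107 117 117 114 114 112 115 134
  203 184 110 107 104 106  89 103  99]
 [117 115 116 117 137 122 120 122 202 233 234 190 120 118 118 117 119 189
  201 162  98 105 105 104  89 112 109]
 [217 211 219 220 220 165 204 140 229 245 245 208 120 122 118 118 122 201
  191 129 104 104 105 106  89 107 109]
 [170 195 227 228 228 198 218 140 244 245 245 202 120 118 118 118 174 203
  174 104 105 104 104 103 105 117 102]
 [154 150 138 136 148 149 151 122 244 245 246 169 119 119 118 119 197 198
  146 109 105 104 106 103 115 220 173]
 [117 115 116 114 119 120 119 120 189 194 193 130 119 124 123 144 204 181
  116 111 108 107 107 105 113 221  67]
 [114 114 115 115 102 110 108 108 108 111 106 104 127 193 197 219 218 191
   91 106 109 105 105 101 105 10
[... 1228 characters left out ...]
  52  50  52  49  49]
 [113 111 109 113 112 110 110 111 110 109 189 201 172 107 107 110 108  70
   55  55  52  53  50  50  50  49  51]
 [112 109 110 113 111 109 113 112 111 130 203 191 148 108 110 106 109 160
  102  53  52  52  51  53  49  50  71]
 [109 111 112 109 110 110 109 112 110 182 202 178 113 108 109 110 107 142
  146 106  53  52  52  49  56  71  94]
 [110 110 112 109 110 109 112 112 112 197 160 111 111 111 110 108 161 146
  143 109  96  51  56  90  90  88 112]
 [112 111 111 109 109 111 112 109 167 202 187 116 107 107 108 107 171 147
  128 106 106 101 102 104  93 107 112]
 [112 109 110 109 110 111 111 107 194 200 168 109 108 107 108 162 162 142
  109 109 107 106 105 101  92 108 106]]
```

Call:
{"fn": "move_arm", "kwargs": {"commands": [[[0.2,0,-0.4],[0,0,0],0],[[0.2,0,-0.5],[0,0,0],0],[[0.2,0,-0.5],[0,0,0],0],[[0.2,0,-0.5],[0,0,0],0],[[0.2,0,-0.5],[0,0,0],0],[[0.2,0,-0.5],[0,0,0],0],[[0.2,0,-0.4],[0,0,0],0],[[0.1,0,-0.3],[0,0,0],0],[[0,0,0],[0,0,0],0],[[0,0,0],[0,0,0],0]]}}

```text
t: 25.2
eef_pos: [517.5, 225.1, 266.5]
tcp_rot: [-3.132, 0.738, -3.137]
ft_force: [0.7, 0.4, -2.0]
opening: 0.082
grip_force: 30.0
```

```bash
python3 rl.py; python3 -c "
from h import *
S=info('side')
b=cv2.cvtColor(cv2.imread('pics/s_24.15.png'),cv2.COLOR_BGR2GRAY)
for y in (80,110,140,170):
    u,v=proj(S,(511+.03*(y-224),y,300)).round().astype(int);print(y,u,v,b[v,u-8:u+9])"
```

```text
25.2 [517.47 225.08 266.48] [-3.13  0.74 -3.14] [ 0.73  0.44 -2.02] [0.07 0.67 0.06] [ 0.45  0.15  2.09 -0.98  0.37 -0.29]
end pred [526.67 222.58 304.38] [256.86 239.71] bar [267.23 243.36]
237 216
[[113 116 112 114 114 113 112 110 114 112 110 113 114 112 112 112 111 111
  138 202 186 119 110 104 107 102 102]
 [113 112 113 112 112 113 112 114 114 112 112 114 111 111 111 113 111 111
  187 200 167 113 109 106 107 106 100]
 [114 114 115 112 113 111 110 115 112 113 114 113 113 112 112 113 112 113
  200 190 138 109 108 104 104 104 102]
 [113 112 112 113 112 113 111 115 112 113 112 112 112 113 110 113 110 182
  201 174 111 106 109 113 107 105 100]
 [114 114 112 114 109 110 114 112 111 111 112 113 112 112 110 110 109 196
  196 154 109 109 107 106 106 107 102]
 [117 113 113 111 112 112 114 114 112 111 111 111 110 109 112 108 160 201
  183 119 108 108 108 106 106 107 103]
 [113 112 112 114 111 114 112 113 110 112 112 110 111 110 109 108 192 199
  164 111 109 109 110 103 108  98  57]
 [118 114 112 110 111 113 111 109 109 112 112 111 110 127 140 143 195 189
  138 109 108 111 108 103  92  57  5
[... 1551 characters left out ...]
  96  52  50  50  74 103 105 106]
 [108 111 109 110 110 110 108 109 108 168 200 189 140 110 106 107 140 145
  121 110 101  69  98 102 105 107 106]
 [107 111 108 109 110 110 109 110 103 192 199 174 110 110 106 124 146 140
  107 110 109 108 107 101 106 108 106]
 [109 110 111 112 111 109 110 109 166 200 192 151 109 109 107 139 146 119
  108 109 108 108 108 103 104 107 106]]
80 287 194 [111 113 113 128 192 204 199 185 154 108 103 108 110 105  83  90 143]
110 283 203 [117 118 117 122 188 201 202 191 169 129 108 104 105 104 105 105 105]
140 280 213 [223 221 219 231 234 236 236 233 234 234 231 207 195 130 108 107 102]
170 275 223 [125 113 110 136 192 202 202 190 167 129 111 112 108 109 110  91  68]
```

Call:
{"fn": "move_arm", "kwargs": {"commands": [[[0.05,0,-0.1],[0,0,0],0],[[0.05,0,-0.1],[0,0,0],0],[[0.05,0,-0.1],[0,0,0],0],[[0.04,0,-0.1],[0,0,0],0],[[0.04,0,-0.1],[0,0,0],0],[[0.04,0,-0.1],[0,0,0],0],[[0,0,0],[0,0,0],0],[[0,0,0],[0,0,0],0]]}}

```text
t: 26.05
eef_pos: [520.1, 225.1, 260.4]
tcp_rot: [-3.132, 0.738, -3.137]
ft_force: [0.4, -0.3, -1.9]
opening: 0.082
grip_force: 30.0
```

Call:
{"fn": "move_arm", "kwargs": {"commands": [[[0.02,0,-0.05],[0,0,0],0],[[0.02,0,-0.05],[0,0,0],0],[[0,0,0],[0,0,0],0],[[0,0,0],[0,0,0],0]]}}

```text
t: 26.45
eef_pos: [520.5, 225.0, 259.4]
tcp_rot: [-3.132, 0.738, -3.137]
ft_force: [-1.0, -0.9, -1.1]
opening: 0.08
grip_force: 30.0
```

Call:
{"fn": "move_arm", "kwargs": {"commands": [[[0.02,0,-0.05],[0,0,0],0],[[0.02,0,-0.05],[0,0,0],0],[[0,0,0],[0,0,0],0],[[0,0,0],[0,0,0],0]]}}

```text
t: 26.85
eef_pos: [520.9, 225.1, 258.4]
tcp_rot: [-3.132, 0.738, -3.137]
ft_force: [-0.1, -0.1, -1.4]
opening: 0.079
grip_force: 30.0
```

Call:
{"fn": "move_arm", "kwargs": {"commands": [[[0.02,0,-0.05],[0,0,0],0],[[0.02,0,-0.05],[0,0,0],0],[[0,0,0],[0,0,0],0],[[0,0,0],[0,0,0],0]]}}

```text
t: 27.25
eef_pos: [521.3, 225.1, 257.4]
tcp_rot: [-3.132, 0.738, -3.137]
ft_force: [0.4, 0.0, -1.1]
opening: 0.08
grip_force: 30.0
```

Call:
{"fn": "move_arm", "kwargs": {"commands": [[[0.01,0,-0.05],[0,0,0],0],[[0,0,0],[0,0,0],0],[[0,0,0],[0,0,0],0]]}}

```text
t: 27.55
eef_pos: [521.4, 225.1, 256.9]
tcp_rot: [-3.132, 0.738, -3.137]
ft_force: [1.2, -0.4, -1.6]
opening: 0.079
grip_force: 30.0
```

Call:
{"fn": "move_arm", "kwargs": {"commands": [[[0.02,0,-0.05],[0,0,0],0],[[0,0,0],[0,0,0],0],[[0,0,0],[0,0,0],0]]}}

```text
t: 27.85
eef_pos: [521.6, 225.1, 256.4]
tcp_rot: [-3.132, 0.738, -3.137]
ft_force: [-1.4, -0.3, -1.5]
opening: 0.081
grip_force: 30.0
```

```bash
python3 -c "
from h import *
a=[]
for i in range(6): s=state();a.append(list(s['ft_force'])+list(s['moment']));read_camera('side')
print(np.round(a,2),np.mean(a,0).round(2))"
```

```text
[[-1.42 -0.25 -1.54  0.05  0.68  0.02]
 [-0.08  0.4  -1.67 -0.02  0.6   0.01]
 [ 0.57 -0.14 -1.6   0.05  0.69  0.02]
 [-0.36  0.69 -0.78  0.13  0.62  0.02]
 [-0.68 -0.43 -2.26  0.04  0.66 -0.02]
 [-0.76  0.38 -1.41  0.07  0.64  0.05]] [-0.45  0.11 -1.54  0.05  0.65  0.02]
```

Call:
{"fn": "move_arm", "kwargs": {"commands": [[[0.02,0,-0.05],[0,0,0],0],[[0.02,0,-0.05],[0,0,0],0],[[0,0,0],[0,0,0],0],[[0,0,0],[0,0,0],0]]}}

```text
t: 28.55
eef_pos: [522.1, 225.1, 255.4]
tcp_rot: [-3.132, 0.738, -3.137]
ft_force: [0.8, 0.1, -1.4]
opening: 0.079
grip_force: 30.0
```

Call:
{"fn": "move_arm", "kwargs": {"commands": [[[0.02,0,-0.05],[0,0,0],0],[[0,0,-0.05],[0,0,0],0],[[0,0,0],[0,0,0],0],[[0,0,0],[0,0,0],0]]}}

```text
t: 28.95
eef_pos: [522.4, 225.2, 254.9]
tcp_rot: [-3.133, 0.739, -3.137]
ft_force: [-1.6, 0.4, 3.8]
opening: 0.083
grip_force: 30.0
```

```bash
cat > ft.py <<'E'
from h import *
a=[]
for i in range(6): s=state();a.append(list(s['ft_force'])+list(s['moment']));b=read_camera('side')
print(s["eef_pos"],np.mean(a,0).round(2));cv2.imwrite("pics/sft.png",b)
E
python3 ft.py
```

```text
[522.45733361 225.16699686 254.80041871] [-0.97 -0.32  4.29 -0.02 -0.09 -0.06]
```

Call:
{"fn": "move_arm", "kwargs": {"commands": [[[0,0,0.03],[0,0,0],0],[[0,0,0],[0,0,0],0],[[0,0,0],[0,0,0],0]]}}

```text
t: 29.55
eef_pos: [522.3, 225.1, 254.8]
tcp_rot: [-3.132, 0.739, -3.137]
ft_force: [0.5, 0.5, 4.7]
opening: 0.078
grip_force: 30.0
```

```bash
python3 ft.py;python3 rl.py | head -5
```

```text
[522.34288129 225.13415146 254.82464321] [ 0.51 -0.05  4.51 -0.   -0.26 -0.04]
29.85 [522.31 225.11 254.82] [-3.13  0.74 -3.14] [-0.22 -0.39  4.12] [ 0.   -0.29 -0.03] [ 0.45  0.18  2.1  -1.05  0.35 -0.21]
end pred [531.51 222.61 292.72] [254.12 245.54] bar [267.23 243.38]
234 222
[[113 113 115 111 110 113 112 112 113 114 113 110 114 112 111 111 111 111
  111 198 195 147 111 108 110 107 105]
```

Call:
{"fn": "move_arm", "kwargs": {"commands": [[[0,0,0.03],[0,0,0],0],[[0,0,0.02],[0,0,0],0],[[0,0,0],[0,0,0],0]]}}

```text
t: 30.2
eef_pos: [522.1, 225.0, 255.0]
tcp_rot: [-3.132, 0.738, -3.137]
ft_force: [1.6, 0.6, 2.0]
opening: 0.08
grip_force: 30.0
```

```bash
python3 ft.py
```

```text
[522.11129978 225.02422919 254.99763233] [1.29 0.58 1.4  0.09 0.11 0.03]
```

Call:
{"fn": "move_arm", "kwargs": {"commands": [[[0,0,0],[0,0,0],0.1],[[0,0,0],[0,0,0],0.12],[[0,0,0],[0,0,0],0.15],[[0,0,0],[0,0,0],0.18],[[0,0,0],[0,0,0],0.22],[[0,0,0],[0,0,0],0.28],[[0,0,0],[0,0,0],0.36],[[0,0,0],[0,0,0],0.44],[[0,0,0],[0,0,0],0.5],[[0,0,0],[0,0,0],0.5]]}}

```text
t: 31.5
eef_pos: [522.2, 225.1, 255.2]
tcp_rot: [-3.132, 0.738, -3.137]
ft_force: [0.5, 0.2, -0.0]
opening: 0.492
grip_force: 0.0
```

```bash
cat > st.py <<'E'
from yel import *
p=None
for i in range(3):
    s=state();b=read_camera("side");yel(b,"side %.2f"%s["t"])
    if p is not None: print("diff",cv2.absdiff(b,p)[150:330,200:340].max(2).__gt__(25).sum())
    p=b
print(s["ft_force"],s["opening"]); cv2.imwrite("pics/rel.png",b)
E
python3 st.py
```

```text
side 31.50 bbox [157 288  43  16] area 475 c [177.8 295.1]
side 31.50 bbox [264 297   8  49] area 163 c [267.3 323.2]
side 31.50 bbox [325 234   6  13] area 54 c [327.9 240.1]
side 31.55 bbox [157 288  43  16] area 475 c [177.8 295.2]
side 31.55 bbox [264 297   8  49] area 163 c [267.3 323.2]
side 31.55 bbox [325 235   6  12] area 52 c [327.9 240.2]
diff 6
side 31.60 bbox [157 288  43  16] area 475 c [177.8 295.1]
side 31.60 bbox [264 297   8  49] area 163 c [267.3 323.2]
side 31.60 bbox [325 234   6  13] area 54 c [327.9 240.1]
diff 9
[ 0.87205801  0.06207467 -0.31870496] 0.49811163676588877
```

Call:
{"fn": "move_arm", "kwargs": {"commands": [[[-0.4,0,0.44],[0,0,0],0.5],[[-0.8,0,0.88],[0,0,0],0.5],[[-1,0,1.1],[0,0,0],0.5],[[-1.4,0,1.5],[0,0,0],0.5],[[-1.4,0,1.5],[0,0,0],0.5],[[-1.4,0,1.5],[0,0,0],0.5],[[-1.4,0,1.5],[0,0,0],0.5],[[-1,0,1.1],[0,0,0],0.5],[[-0.4,0,0.4],[0,0,0],0.5],[[0,0,0],[0,0,0],0.5]]}}

```text
t: 32.65
eef_pos: [429.9, 225.2, 355.0]
tcp_rot: [-3.133, 0.739, -3.137]
ft_force: [0.2, -0.5, 0.3]
opening: 0.5
grip_force: 0.0
```

```bash
python3 st.py; python3 - <<'E'
from h import *
np.set_printoptions(precision=1,suppress=True,linewidth=150)
S=info("side");print(state()["eef_pos"])
for y in (222,):
    print("expected px: top",proj(S,(507,y,307.5)),"low",proj(S,(521,y,205)),"rivet",proj(S,(514,y,180)),"plate end",proj(S,(514,y,105)))
E
```

```text
side 32.65 bbox [157 288  43  16] area 474 c [177.8 295.2]
side 32.65 bbox [265 297   7  49] area 161 c [267.3 323.2]
side 32.65 bbox [386 132   7  28] area 82 c [388.9 144.3]
side 32.70 bbox [157 288  43  16] area 477 c [177.8 295.2]
side 32.70 bbox [264 297   8  49] area 162 c [267.3 323.1]
side 32.70 bbox [386 132   6  29] area 79 c [388.6 144.7]
diff 3
side 32.75 bbox [157 288  43  16] area 475 c [177.9 295.2]
side 32.75 bbox [264 297   8  49] area 163 c [267.3 323.1]
side 32.75 bbox [385 132   7  29] area 79 c [388.4 144.8]
diff 1
[-0.12983518 -0.81079541  0.05055337] 0.4984874602716499
[430.4 225.  353.8]
expected px: top [269.9 239.2] low [263.5 288.2] rivet [268.2 299.6] plate end [269.7 329.1]
```

```bash
python3 -c "
from cell import env
print(env.job_done())"
```

```text
the job is handed in; nothing more can be done
None
```

I handed the job in at about 33 s: the S-hook hangs on the rail with the yellow plate on its lower bend, both still and the gripper clear; no verdict came back, so a pass is not confirmed.

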